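# Turn the vial carousel to the reader and read the blue vial

## Task

Turn the vial carousel by gently pushing its spokes with a fingertip until the blue-capped vial stands squarely at the orange arrow in front of the reader and the carousel is still, then press the green button on top of the reader fully down and let it come up again. Only push, never grip the carousel; do not touch or lift the vials, and leave the bottle, the beaker and the spare vial alone.

Things in the scene. Friction and masses are not known exactly. Their poses are not given: they have to be found in the camera images.
- base: White fixed base: round plate 150 mm across, 11 mm high; origin at its underside centre, on the carousel's vertical axis. A flat tongue, 50 mm wide and 8 mm high, runs along its own +x to 195 mm from the axis, under the spokes, and carries the arrow and the reader. Place and heading differ each time; the tongue lies to the robot's left.
- arrow_tip (a point): Tip of the flat orange arrow on the tongue, 80 mm from the axis along the base's +x, 9 mm above the bench. The arrow points to the axis.
- reader_top (a point): Centre of the top of the grey reader box, 172 mm from the axis along the base's +x. The box is 50 x 50 mm, its top 70 mm above the bench, its face 147 mm from the axis.
- read_spot (a point): The spot in front of the reader where the blue vial must stand: 50 mm from the axis along the base's +x, at 22 mm height, fixed to the base.
- carousel: White carousel; origin on its vertical axis at bench height. Turns round and round either way, no stops; friction (0.12 N m, 1 to 2 N at a spoke) keeps it where it is left. Disc 142 mm across, top 22 mm above the bench. Five sockets, 40 mm across and up to 40 mm height, centred 50 mm from the axis at 0, 72, 144, 216, 288 degrees from its own +x, counter-clockwise from above.
- hub_top (a point): Top of the carousel's hub, on the axis, 68 mm above the bench: aluminium post 32 mm across with a black knob.
- spoke_end (a point): Centre of the black ball (18 mm across) that ends one of five equal spokes, this one at 36 degrees from the carousel's +x; the others at 108, 180, 252, 324 degrees. Spokes: level straight steel rods 10 mm thick, 42 mm above the bench, from the hub between the vials to balls 130 mm from the axis. Beyond 75 mm from the axis only the bench, or the base's tongue, lies beneath.
- vial_blue: White vial with a blue cap (29 mm across, cap 31 mm, 55 mm tall), standing loose in the socket at 0 degrees (the carousel's own +x), with about 1.3 mm play. Origin at the centre of its underside, 22 mm above the bench; its top is at 77 mm.
- vial_o1: White vial with an orange cap, same size, standing loose in the socket at 72 degrees. Origin at the centre of its underside.
- vial_o2: White vial with an orange cap, same size, standing loose in the socket at 144 degrees. Origin at the centre of its underside.
- vial_o3: White vial with an orange cap, same size, standing loose in the socket at 216 degrees. Origin at the centre of its underside.
- vial_o4: White vial with an orange cap, same size, standing loose in the socket at 288 degrees. Origin at the centre of its underside.
- read_button (a joint): Travel of the green push button on top of the reader: 0 up, 0.006 m fully down; springs back. Fully down takes about 4 N.
- read_button_top (a point): Centre of the top face of the green button (26 mm across), 172 mm from the carousel's axis along the base's +x; pressed straight down.
- wash_bottle: Bystander: loose white wash bottle, 60 mm across and about 185 mm tall, 240 to 285 mm from the carousel's axis. Origin at its underside.
- beaker: Bystander: loose small glass beaker, 60 mm across, 70 mm tall, about 200 mm from the carousel's axis. Origin at its underside.
- spare_vial: Bystander: loose spare vial with an orange cap, 55 mm tall, standing on the bench beyond the reader. Origin at its underside.
There are look-alikes about, which are no part of the job. What is shaped like the vial_o4 but pink or red is not meant.

How it is judged:
By the outcome, as a careful person would: the job done as asked, in the order asked, and still so for the second after the job is handed in, with the robot touching nothing.
It also fails if it takes over 72 s, if anything falls off the work surface, if the arm or the gripper's body presses on something with over 40 N, if the wrist force passes 120 N, or if a joint passes its speed limit or range.

## Robot

A 6-joint arm with a two-finger parallel gripper is mounted at the origin on the work surface. World frame = base frame: x ahead of the robot, y to its left, z up, the work surface at z = 0. Lengths are in m, angles in rad, forces in N, time in s.
With the tool pointing down it reaches from about 0.275 to 0.725 m from the base axis. Payload 5.6 kg.
Tool frame: the origin (TCP) lies on the centre line of the jaws, within the pads' length; the fingertips stand 11 mm ahead of it and the grasp point (between the pads) lies 8 mm behind it; z points along the fingers, y is the direction in which the jaws open and shut (so a half turn about z gives the same grasp; the last joint's range is limited). The gripper opens to 85 mm and grips with 20 to 120 N. Pads are 22 mm wide; open, the fingers measure 114 mm over their backs; the gripper's body (76 mm by 85 mm) begins 54 mm behind the grasp point. The pads swing forward as they close: fully open they stand 13 mm farther back than shut.
Start: joints at [-0.987, 0.255, 0.108, 0, -1.424, -0.285], TCP at [0.162, -0.526, 0.242] pointing down, gripper open.
Joint ranges: [-2.95, 2.95], [-1.21, 1.97], [-1.09, 1.5], [-2.87, 1.71], [-2.94, -0.07], [-3.05, 3.05]. Speed limits (rad/s): [2.57, 2.57, 3.14, 3.14, 3.14, 3.14].

## Interface

Orientations are given as a unit quaternion [x, y, z, w].
In Python, from rig import r gives the robot as it stands. The module is installed in compiled form; this text tells all that it offers. Calls block until the motion is done:
- r.movep(position, orientation): joint-space move of the TCP to a pose.
- r.move_straight(position, frame=None, v=0.15, f_stop=None): straight line of the TCP; frame=None keeps the orientation; v is the mean speed in m/s. With f_stop (N) it stops when the force on the tool has changed by that much, and returns True; else False.
- r.movej(angles): joint-space move.
- r.grip(opening): finger opening in m; the grip force is fixed at half the most; returns when the fingers have stopped.
- r.hold(seconds).
- r.ik(position, orientation): joint angles nearest the present ones, or None.
- r.get_obs(): the state.
- r.get_image(name): name is "scene" or "top"; returns (picture, depth): 420x560x3 uint8, red, green, blue; 420x560 float32, m along the optical axis (not along the pixel's ray), 0 where there is no reading.
- r.camera_model(name): a dict with "camera_matrix" (3x3 intrinsics, pixels), "D" ([k1, k2, p1, p2, k3] as OpenCV has them; the pictures are not rectified), "camera_from_world" (4x4, takes a point from world to camera coordinates). Camera axes: x right, y up, looking along -z (the intrinsics and any distortion apply to the point x, -y, -z); pixel columns grow to the right and rows downward; lengths in m; the calibration is good to about 2 mm. A picture is of the moment at which its call begins. camera_model takes no time and is no camera call.
A pose or a line that the arm cannot do raises r.PlanningError and nothing moves.
- r.sign_off(): hands the job in, once; it reports no verdict.
The state is a dict: "time": time; "qpos": joint angles; "qvel": joint speeds; "tau": joint torques, N m; "ee_pos": TCP position; "orientation": TCP orientation; "ft_force": force on the tool from outside, world axes, zero at the start; "ft_torque": the same for the moment, N m; "grip_width": finger opening in m.
Only numpy, scipy, OpenCV 4.12 (cv2) and the standard library are available. Lean on these libraries where they do the work, as an engineer would, in place of code of your own. Each camera call takes 0.05 s, during which the arm holds its last target.

## Working session

There is one attempt and no reset: what is moved stays moved. The work goes in short steps, each a Python script; the robot and the scene stay as the last script left them, time stands still between calls to the robot, and variables do not carry over. Pictures are saved under pics/ and viewed, and the job is handed in when it is done.

```bash
mkdir -p pics; ls
python3 - <<'E'
from rig import r
import cv2,numpy as np
for n in("scene","top"):
    p,d=r.get_image(n); cv2.imwrite(f"pics/{n}0.png",p[:,:,::-1]); np.savez(f"{n}0.npz",p=p,d=d)
    m=r.camera_model(n); print(n,m)
o=r.get_obs();print(o)
E
```

```text
pics
scene {'camera_matrix': array([[418.40189903,   0.        , 283.75552317],
       [  0.        , 418.40189903, 219.38152032],
       [  0.        ,   0.        ,   1.        ]]), 'D': array([-0.06154927,  0.        ,  0.        ,  0.        ,  0.        ]), 'camera_from_world': array([[ 0.18490781,  0.98266233,  0.01355912, -0.06704087],
       [-0.73597529,  0.12931905,  0.66454266,  0.39844147],
       [ 0.65126759, -0.13285831,  0.7471273 , -1.29856918],
       [ 0.        ,  0.        ,  0.        ,  1.        ]])}
top {'camera_matrix': array([[498.44711372,   0.        , 276.41691497],
       [  0.        , 498.44711372, 199.6334901 ],
       [  0.        ,   0.        ,   1.        ]]), 'D': array([0.0496275, 0.       , 0.       , 0.       , 0.       ]), 'camera_from_world': array([[ 0.0271999 , -0.99958723, -0.00924864, -0.05909267],
       [ 0.99728054,  0.02650084,  0.06876935, -0.60603381],
       [-0.06849587, -0.011094  ,  0.99758971, -1.31178077],
       [ 0.        ,  0.        ,  0.        ,  1.        ]])}
{'time': 0.1, 'qpos': array([-9.87400466e-01,  2.55696253e-01,  1.07156247e-01, -4.19983905e-04,
       -1.42389126e+00, -2.84600924e-01]), 'qvel': array([ 1.87398896e-05, -1.99340660e-03,  3.40180860e-03,  2.32660079e-03,
       -1.48938613e-03, -8.77798093e-04]), 'tau': array([-2.96737926e-03, -3.87602985e+01,  2.38473040e+01,  5.37787825e+00,
       -3.79019883e-03, -3.68442966e-05]), 'ee_pos': array([ 0.16183813, -0.52522062,  0.24149093]), 'orientation': array([-1.48811723e-01,  9.88865188e-01,  8.29022992e-04, -1.55298255e-04]), 'ft_force': array([ 0.12209058, -0.64852184,  0.92634567]), 'ft_torque': array([-0.04807841,  0.02153297, -0.061075  ]), 'grip_width': 0.08541388591256224}
```

View pics/top0.png

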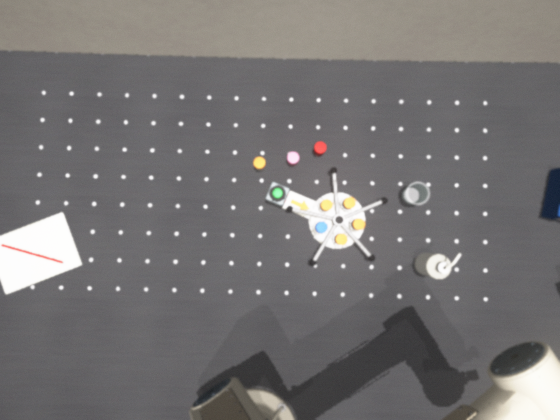

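View pics/scene0.png

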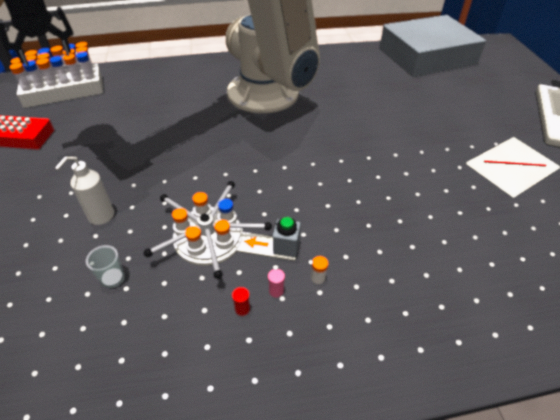

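```bash
cat > h.py <<'E'
import cv2,numpy as np
from rig import r
def ray(n,uv):
    m=r.camera_model(n); T=m["camera_from_world"]
    x=cv2.undistortPoints(np.array([[uv]],float),m["camera_matrix"],m["D"])[0,0]
    dc=np.array([x[0],-x[1],-1.]); R=T[:3,:3]
    return -R.T@T[:3,3], R.T@dc
def onz(n,uv,z):
    c,d=ray(n,uv); return c+d*(z-c[2])/d[2]
def proj(n,P):
    m=r.camera_model(n);T=m["camera_from_world"];c=T[:3,:3]@np.array(P,float)+T[:3,3]
    return cv2.projectPoints(np.array([[c[0],-c[1],-c[2]]]),np.zeros(3),np.zeros(3),m["camera_matrix"],m["D"])[0].ravel()
def blobs(p,lo,hi,amin=15):
    hsv=cv2.cvtColor(p,cv2.COLOR_RGB2HSV); m=cv2.inRange(hsv,np.array(lo),np.array(hi))
    k,l,s,c=cv2.connectedComponentsWithStats(m)
    return [(c[i].round(2).tolist(),int(s[i,4])) for i in range(1,k) if s[i,4]>=amin]
COL=dict(blue=((98,110,80),(118,255,255)),green=((50,120,50),(85,255,255)),orange=((8,120,120),(28,255,255)),dark=((0,0,0),(180,255,45)))
E
python3 - <<'E'
from h import *
for n,x0,y0,w,h in(("top",230,130,220,165),("scene",60,150,290,180)):
    p=np.load(n+"0.npz")["p"]
    cv2.imwrite(f"pics/{n}crop.png",cv2.resize(p[y0:y0+h,x0:x0+w,::-1],None,fx=2.7,fy=2.7,interpolation=cv2.INTER_CUBIC))
    for k in("blue","green","orange"): print(n,k,blobs(p,*COL[k]))
    q=p.copy();mm=np.zeros(q.shape[:2],bool);mm[y0:y0+h,x0:x0+w]=1
E
```

```text
top blue [([558.23, 210.68], 31)]
top green []
top orange [([258.48, 162.0], 80)]
scene blue [([71.27, 45.59], 22), ([43.7, 49.53], 47), ([81.9, 56.95], 88), ([55.72, 60.96], 104), ([1.17, 67.46], 35), ([29.66, 65.94], 87), ([225.47, 204.99], 177)]
scene green [([286.49, 222.75], 148)]
scene orange [([69.33, 51.19], 367), ([37.35, 57.9], 281), ([15.55, 65.06], 158), ([199.71, 198.44], 195), ([179.25, 214.82], 202), ([221.83, 226.72], 196), ([192.68, 233.17], 202), ([254.96, 242.17], 109), ([319.84, 263.36], 234)]
```

View pics/topcrop.png

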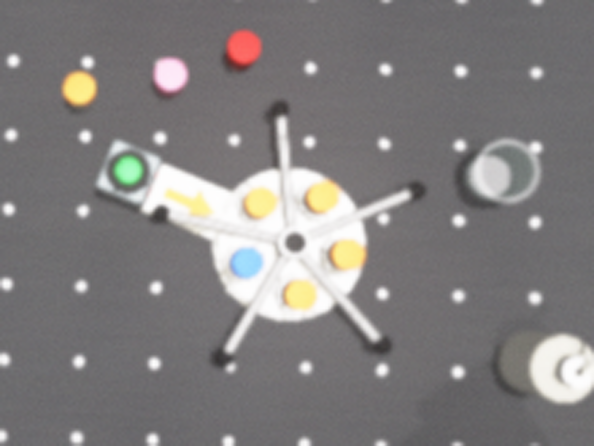

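View pics/scenecrop.png

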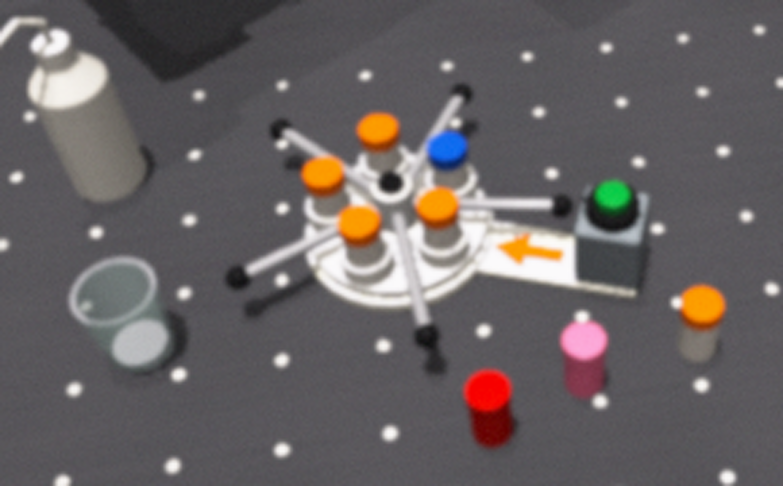

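```bash
cat >> h.py <<'E'
TOPC=dict(blue=((90,60,120),(125,255,255)),green=((45,60,80),(90,255,255)),orange=((8,60,170),(35,255,255)))
def measure(p,s=None,save=None):
    out={}
    for k,z in(("blue",.077),("green",.078),("orange",.077)):
        b=[x for x in blobs(p,*TOPC[k]) if 230<x[0][0]<450 and 130<x[0][1]<300]
        out[k]=[(onz("top",x[0],z)[:2].round(4).tolist(),x) for x in b]
    return out
E
python3 - <<'E'
from h import *
p=np.load("top0.npz")["p"]
M=measure(p)
for k in M: print(k,*M[k],sep="\n ")
hsv=cv2.cvtColor(p,cv2.COLOR_RGB2HSV)
g=cv2.cvtColor(p,cv2.COLOR_RGB2GRAY)
print("bg",np.median(g[130:295,230:450]))
for th in(30,40,50):
  m=(g<th).astype(np.uint8); k,l,s,c=cv2.connectedComponentsWithStats(m)
  print(th,[(c[i].round(1).tolist(),int(s[i,4])) for i in range(1,k) if s[i,4]>5 and 230<c[i][0]<450 and 130<c[i][1]<300])
E
```

```text
blue
 ([0.5367, -0.1584], ([320.84, 227.0], 97))
green
 ([0.6215, -0.0445], ([277.05, 192.63], 105))
orange
 ([0.699, 0.0041], ([258.96, 162.15], 137))
 ([0.6017, -0.2287], ([348.95, 202.29], 121))
 ([0.5916, -0.1052], ([300.46, 204.91], 69))
 ([0.5937, -0.1698], ([325.77, 204.8], 107))
 ([0.547, -0.2536], ([358.42, 223.98], 126))
 ([0.5084, -0.2091], ([340.59, 238.71], 107))
bg 111.0
30 []
40 []
50 []
```

```bash
cat >> h.py <<'E'
def carousel(M):
    """axis & blue bearing from caps (regular pentagon mean = axis)"""
    b=np.array(M["blue"][0][0]); o=np.array([x[0] for x in M["orange"] if x[1][1]>85])
    o=o[[0.04<np.linalg.norm(q-b)<0.115 and q[1]<-0.08 for q in o]]
    a=np.vstack([b,o]); c=a.mean(0); v=a-c
    return c,np.degrees(np.arctan2(v[:,1],v[:,0])),np.linalg.norm(v,axis=1),len(a)
E
python3 - <<'E'
from h import *
p=np.load("top0.npz")["p"]
M=measure(p)
c,a,rr,n=carousel(M); print(n,c,a,np.mod(a-a[0],72),rr)
g=np.array(M["green"][0][0]); print("base dir",np.degrees(np.arctan2(*(g-c)[::-1])),np.linalg.norm(g-c))
ar=np.array(onz("top",[300.46,204.91],.009)[:2]);print("arrow dir",np.degrees(np.arctan2(*(ar-c)[::-1])),np.linalg.norm(ar-c))
print("knob",onz("top",[339,219.6],.068))
gr=cv2.cvtColor(p,cv2.COLOR_RGB2GRAY); S=.0
for th in(60,75,85):
  m=(gr<th).astype(np.uint8); k,l,s,cc=cv2.connectedComponentsWithStats(m)
  print(th,[(cc[i].round(1).tolist(),int(s[i,4]),(lambda v:(round(np.degrees(np.arctan2(v[1],v[0])),1),round(np.hypot(*v),4)))(onz("top",cc[i],.042)[:2]-c)) for i in range(1,k) if s[i,4]>5 and 230<cc[i][0]<450 and 130<cc[i][1]<300])
# scene check
s=np.load("scene0.npz")["p"]
for nm,uv,z in(("green",[286.49,222.75],.078),("blue",[225.47,204.99],.075)):
  print("scene",nm,onz("scene",uv,z))
for uv in([199.71,198.44],[179.25,214.82],[221.83,226.72],[192.68,233.17]): print("scene o",onz("scene",uv,.075))
E
```

```text
5 [ 0.5575  -0.20392] [ 114.55765177  -29.27644979   43.30573829 -101.93398697 -173.97763074] [ 0.          0.16589844  0.74808652 71.50836126 71.46471749] [0.05004708 0.05067236 0.0497455  0.05077748 0.04937249]
base dir 68.12674631366802 0.17178689239869266
arrow dir 68.34322194019344 0.10346069522704007
knob [ 0.55708811 -0.20520541  0.068     ]
60 []
75 [([315.6, 153.1], 19, (np.float64(19.2), np.float64(0.1847))), ([332.3, 170.2], 23, (np.float64(6.9), np.float64(0.1311))), ([400.6, 195.9], 20, (np.float64(-67.8), np.float64(0.1768))), ([384.5, 199.8], 16, (np.float64(-65.6), np.float64(0.1341))), ([288.7, 209.6], 14, (np.float64(79.8), np.float64(0.13))), ([370.6, 258.2], 25, (np.float64(-138.0), np.float64(0.1312))), ([311.0, 262.2], 24, (np.float64(149.5), np.float64(0.1306))), ([415.7, 270.8], 20, (np.float64(-121.8), np.float64(0.24)))]
85 [([315.9, 153.5], 33, (np.float64(19.0), np.float64(0.1835))), ([289.8, 164.7], 6, (np.float64(42.0), np.float64(0.1911))), ([332.2, 170.7], 35, (np.float64(7.1), np.float64(0.1298))), ([403.1, 198.8], 82, (np.float64(-70.7), np.float64(0.1804))), ([384.3, 200.2], 26, (np.float64(-65.8), np.float64(0.1331))), ([269.1, 202.7], 9, (np.float64(77.5), np.float64(0.1843))), ([288.2, 210.0], 20, (np.float64(80.4), np.float64(0.1309))), ([369.6, 257.6], 44, (np.float64(-138.4), np.float64(0.1284))), ([310.9, 262.2], 35, (np.float64(149.3), np.float64(0.1306))), ([415.7, 269.9], 53, (np.float64(-121.3), np.float64(0.2389)))]
scene green [ 0.61343566 -0.04272871  0.078     ]
scene blue [ 0.54065914 -0.15795757  0.075     ]
scene o [ 0.51215854 -0.20977711  0.075     ]
scene o [ 0.55194063 -0.25341221  0.075     ]
scene o [ 0.59891468 -0.17066304  0.075     ]
scene o [ 0.60568127 -0.22846523  0.075     ]
```

The pentagon of caps gives the axis at (0.5575, -0.2039). Blue sits at bearing 114.8°, and the base's +x is at about 68.2°. The blue cap is at top (321,227). The other blue caps are in the rack behind the robot, and the red and pink look-alikes at top (320,148) and (293,157) are not part of the job. The spokes are at 78.6° + 72k. I'll push the 150.6° spoke clockwise from behind by about 46°, starting with a coarse push.

```bash
cat >> h.py <<'E'
AX=np.array([.5575,-.2040]); BASE=68.2
def u(d): return np.array([np.cos(np.radians(d)),np.sin(np.radians(d))])
def qdown(al):   # tool z down, tool x at bearing al
    a=np.radians(al)/2; return [float(np.cos(a)),float(np.sin(a)),0.,0.]
def fpose(phi,rad=.100,z=.040,off=.016):
    n=u(phi+90); return [*(AX+rad*u(phi)+off*n),z],qdown(phi+90)
E
python3 - <<'E'
from h import *
o=r.get_obs(); p=np.array(o["ee_pos"]); p[2]=.36
r.move_straight(p.tolist(),v=.25); r.grip(0.0)
P,q=fpose(165,z=.20); print(r.ik(P,q),P)
P2=P.copy();P2[2]=.33
r.movep(P2,q); 
P3=P.copy();P3[2]=.04
print(r.move_straight(P3,v=.2,f_stop=6))
o=r.get_obs();print(o["time"],o["ee_pos"],P3,o["ft_force"],o["qpos"])
p,d=r.get_image("scene");cv2.imwrite("pics/s1.png",cv2.resize(p[130:330,60:360,::-1],None,fx=2.6,fy=2.6))
E
```

```text
[-0.0843545   0.1663455  -0.11326291  0.         -1.29118792 -0.17744489] [np.float64(0.4567663126494529), np.float64(-0.19357290871037297), 0.2]
False
4.725 [ 0.45744047 -0.19377142  0.04085802] [np.float64(0.4567663126494529), np.float64(-0.19357290871037297), 0.04] [-0.47383051  0.26343899  0.23396344] [-8.44856601e-02  3.11790039e-01 -3.67735476e-01  2.89982356e-04
 -8.89476283e-01 -1.77437667e-01]
```

View pics/s1.png

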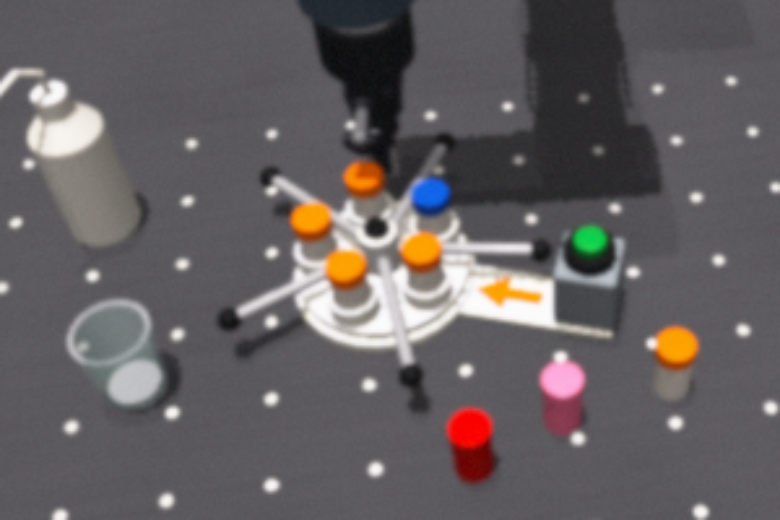

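The picture shows the shut fingers between the two robot-side spokes, clear of the vials (crop around (375,150)). Next is the coarse sweep.

Run:
```python
from h import *
for phi in np.arange(158,107,-6.25):
    P,q=fpose(phi)
    hit=r.move_straight(P,q,v=.05,f_stop=12)
    o=r.get_obs(); print(round(phi,1),hit,np.round(o["ft_force"],1),round(o["time"],2),np.round(o["ee_pos"]-P,4))
    if hit: break
p,d=r.get_image("top"); cv2.imwrite("pics/t2.png",cv2.resize(p[130:295,230:450,::-1],None,fx=2.7,fy=2.7)); np.save("t2.npy",p)
M=measure(p)
for k in M: print(k,*M[k],sep="\n ")
p,d=r.get_image("scene");cv2.imwrite("pics/s2.png",cv2.resize(p[130:330,60:360,::-1],None,fx=2.6,fy=2.6)); np.save("s2.npy",p)
```

```text
158.0 False [ 0.1 -0.1 -0.7] 5.17 [ 0.0003 -0.      0.0004]
151.8 False [-0.3  0.6  0.4] 5.54 [ 0.     -0.0002  0.0001]
145.5 False [ 0.1 -0.1 -0.1] 5.91 [-0.0001 -0.0002 -0.    ]
139.2 False [-0.2 -0.2  0.6] 6.28 [-0.0001 -0.0002 -0.0001]
133.0 False [-0.4  0.1  0.3] 6.64 [-0.0001 -0.0001 -0.    ]
126.8 False [0.7 0.2 0.4] 7.01 [-0.0001 -0.0001 -0.    ]
120.5 False [ 0.2  0.4 -0.2] 7.38 [-0.0001 -0.0001 -0.    ]
114.2 False [ 0.7  0.5 -1.1] 7.74 [-0.0002 -0.0001 -0.    ]
108.0 False [-0.7  0.5  0.1] 8.11 [-0.0002 -0.0001 -0.    ]
blue
 ([0.5791, -0.1595], ([321.62, 210.4], 47))
green
 ([0.6215, -0.0447], ([277.1, 192.61], 100))
orange
 ([0.6987, 0.0039], ([259.05, 162.25], 130))
 ([0.6071, -0.2043], ([339.42, 199.9], 112))
 ([0.5922, -0.104], ([299.97, 204.69], 78))
 ([0.5726, -0.2525], ([358.13, 213.91], 122))
 ([0.5164, -0.232], ([349.7, 235.83], 114))
```

View pics/t2.png

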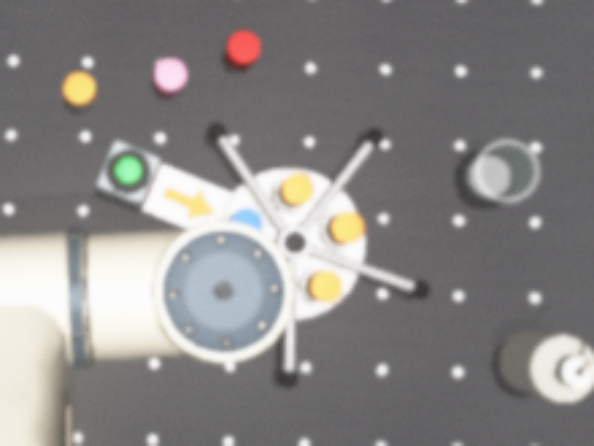

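View pics/s2.png

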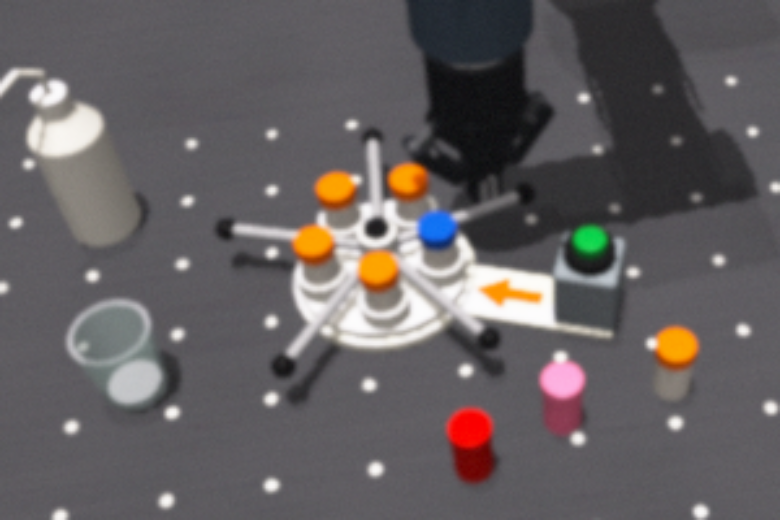

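Top view: the three visible orange caps have turned -43.5° on average, so blue is now at about 71.3° and needs about 3.1° more. Then I'll back off and measure unobstructed.

```bash
cat >> h.py <<'E'
def look(tag):
    p,d=r.get_image("top"); cv2.imwrite(f"pics/{tag}.png",cv2.resize(p[130:295,230:450,::-1],None,fx=2.7,fy=2.7)); np.save(tag+".npy",p)
    M=measure(p); M["orange"]=[x for x in M["orange"] if x[1][1]>85]
    c,a,rr,n=carousel(M); g=np.array(M["green"][0][0])
    print("caps",n,c,a.round(1),rr.round(4),"base",np.degrees(np.arctan2(*(g-c)[::-1])))
    pts=np.array([M["blue"][0][0]]+[x[0] for x in M["orange"]]); v=pts-AX; v=v[np.linalg.norm(v,axis=1)<.065]
    print(" rel AX",np.degrees(np.arctan2(v[:,1],v[:,0])).round(1))
    gr=cv2.cvtColor(p,cv2.COLOR_RGB2GRAY)
    m=(gr<80).astype(np.uint8); k,l,s,cc=cv2.connectedComponentsWithStats(m)
    for i in range(1,k):
        if s[i,4]>5:
            v=onz("top",cc[i],.042)[:2]-AX
            if .12<np.hypot(*v)<.14: print(" ball",cc[i].round(1),s[i,4],np.degrees(np.arctan2(v[1],v[0])).round(1),np.hypot(*v).round(4))
E
python3 - <<'E'
from h import *
P,q=fpose(104.9); print(r.move_straight(P,q,v=.02,f_stop=12)); r.hold(.3)
P,q=fpose(104.9,off=.05); r.move_straight(P,q,v=.06)
P[2]=.16; r.move_straight(P,v=.2)
r.movep([.42,-.05,.25],q)
look("t3")
print(r.get_obs()["time"])
p,d=r.get_image("scene");cv2.imwrite("pics/s3.png",cv2.resize(p[130:330,60:360,::-1],None,fx=2.6,fy=2.6)); np.save("s3.npy",p)
E
```

```text
False
caps 6 [ 0.5634     -0.18761667] [  68.5  -23.9   70.7  -83.7  161.  -137.7] [0.0325 0.0483 0.0883 0.0661 0.047  0.0648] base 67.90469204427974
 rel AX [  69.1   -3.7  -75.1  140.5 -147.1]
 ball [369.1 182. ] 65 -38.6 0.1299
 ball [288.6 230.3] 48 103.8 0.1305
 ball [382.8 240.1] 71 -112.8 0.1289
 ball [332.  265.8] 98 174.4 0.1206
11.0333
```

View pics/t3.png

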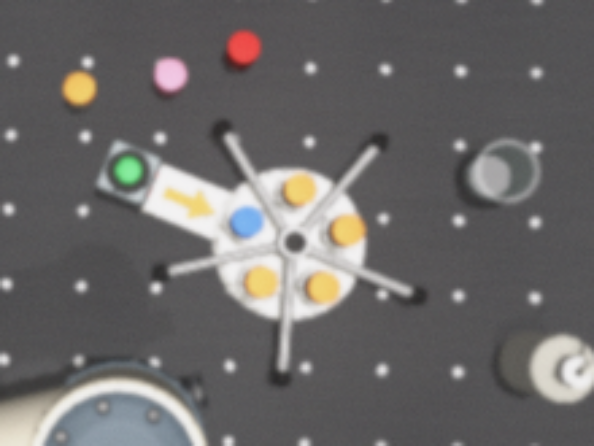

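View pics/s3.png

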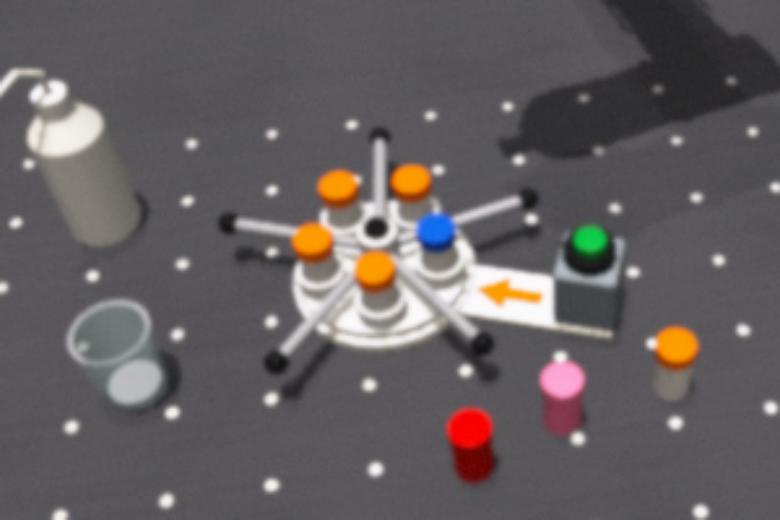

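Run:
```python
from h import *
p=np.load("t3.npy"); M=measure(p)
pts=np.array([M["blue"][0][0]]+[x[0] for x in M["orange"]]); d=np.linalg.norm(pts-AX,axis=1); a=pts[d<.065]
def fit(a):
    # sockets: pts = c + 0.05*u(th+72k): complex harmonic fit
    z=a[:,0]+1j*a[:,1]; c=z.mean(); th=np.degrees(np.angle(((z-c)/np.abs(z-c))**5))/5
    return c,[th+72*k for k in range(5) if 40<(th+72*k)<100]
bd=lambda P,c:np.degrees(np.arctan2(P[1]-c.imag,P[0]-c.real))
c,th=fit(a); g=M["green"][0][0]; ar=[onz("top",x[1][0],.009)[:2] for x in M["orange"] if 290<x[1][0][0]<305]
print("top",len(a),c,th,"green",bd(g,c),"arrow",[bd(q,c) for q in ar])
s=np.load("s3.npy")
b=[x for x in blobs(s,*COL["blue"],80) if x[0][1]>150]+[x for x in blobs(s,*COL["orange"],60) if x[0][1]>150]
print(b)
w=np.array([onz("scene",x[0],.075)[:2] for x in b]); d=np.linalg.norm(w-AX,axis=1); a=w[d<.065]
c,th=fit(a); gr=[x[0] for x in blobs(s,*COL["green"],60)]
arrow=[x[0] for x in b if 245<x[0][0]<265]
print("scene",len(a),c,th,"green",[bd(onz("scene",q,.078),c) for q in gr],"arrow",[(bd(onz("scene",q,.009),c)) for q in arrow])
for k in range(5): print((w[d<.065][k]-[c.real,c.imag]).round(4))
```

```text
Traceback (most recent call last):
ValueError: The truth value of an array with more than one element is ambiguous. Use a.any() or a.all()
```

Run:
```python
from h import *
p=np.load("t3.npy"); M=measure(p)
pts=np.array([M["blue"][0][0]]+[x[0] for x in M["orange"]]); d=np.linalg.norm(pts-AX,axis=1); a=pts[d<.065]
def fit(a):
    z=a[:,0]+1j*a[:,1]; c=z.mean(); th=np.degrees(np.angle(np.mean(((z-c)/np.abs(z-c))**5)))/5
    return c,[th+72*k for k in range(-2,4) if 40<(th+72*k)<100]
bd=lambda P,c:np.degrees(np.arctan2(P[1]-c.imag,P[0]-c.real))
c,th=fit(a); g=M["green"][0][0]; ar=[onz("top",x[1][0],.009)[:2] for x in M["orange"] if 290<x[1][0][0]<305]
print("top",len(a),c,th,"green",bd(g,c),"arrow",[bd(q,c) for q in ar])
s=np.load("s3.npy")
b=[x for x in blobs(s,*COL["blue"],80) if x[0][1]>150]+[x for x in blobs(s,*COL["orange"],60) if x[0][1]>150]
w=np.array([onz("scene",x[0],.075)[:2] for x in b]); d=np.linalg.norm(w-AX,axis=1); a=w[d<.065]
c,th=fit(a); gr=[x[0] for x in blobs(s,*COL["green"],60)]
arrow=[x[0] for x in b if 245<x[0][0]<265]
print("scene",len(a),c,th,"green",[bd(onz("scene",q,.078),c) for q in gr],"arrow",[(bd(onz("scene",q,.009),c)) for q in arrow],arrow)
```

```text
top 5 (0.5575800000000001-0.20428000000000002j) [np.float64(68.7546390463313)] green 68.19611751023938 arrow [np.float64(68.2097012793781)]
scene 5 (0.561511591085066-0.20435025995063327j) [np.float64(68.90320379361548)] green [np.float64(72.17435993494529)] arrow [np.float64(70.01598871848319)] [[255.04, 242.35]]
```

Blue is at 68.75° and the base at 68.2° from both the button and the arrow, so it is about 0.5° off. That is roughly 0.5 mm, within measurement noise. Next I'll locate the button height and press it.

Run:
```python
from h import *
p=np.load("t3.npy");s=np.load("s3.npy")
gt=measure(p)["green"][0][1][0]; gs=[x[0] for x in blobs(s,*COL["green"],60)][0]
c1,d1=ray("top",gt);c2,d2=ray("scene",gs)
A=np.stack([d1,-d2],1);t=np.linalg.lstsq(A,c2-c1,rcond=None)[0]
print("tri",(c1+t[0]*d1),(c2+t[1]*d2))
cv2.imwrite("pics/btn.png",cv2.resize(s[205:270,250:340,::-1],None,fx=8,fy=8,interpolation=cv2.INTER_CUBIC))
r.movep([.6214,-.0445,.17],qdown(68.2-180))
o=r.get_obs();print(o["time"],o["ee_pos"],o["qpos"])
q,_=r.get_image("scene"); cv2.imwrite("pics/s4.png",cv2.resize(q[150:290,200:360,::-1],None,fx=5,fy=4.2,interpolation=cv2.INTER_CUBIC))
```

```text
tri [ 0.62076076 -0.0446368   0.08655701] [ 0.62083145 -0.04425443  0.08656678]
12.0333 [ 0.62110716 -0.04501656  0.16952054] [ 1.78320804e-01  4.27620783e-01  1.71781596e-01  2.14881310e-04
 -1.31617472e+00 -5.60890342e-01]
```

View pics/btn.png

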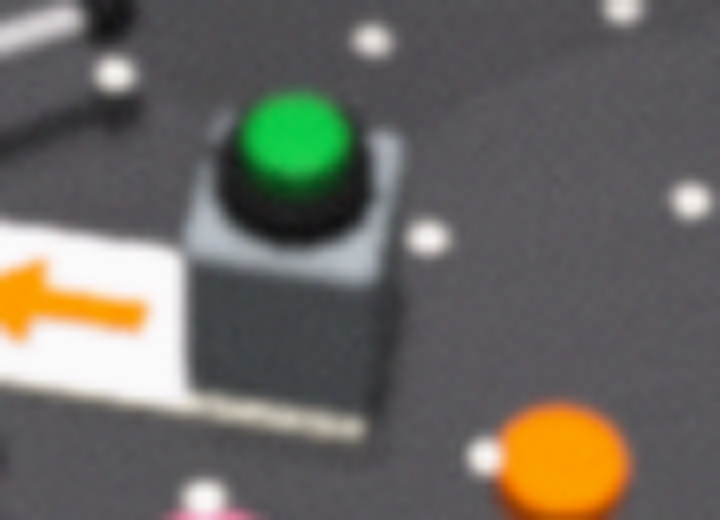

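View pics/s4.png

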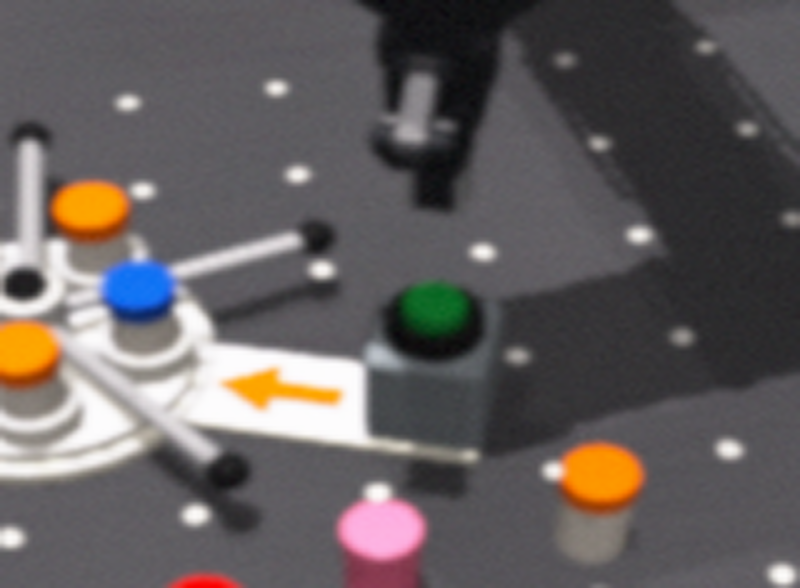

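The tip is above the button, with the pressed face well within 26 mm. The triangulated button top is at z≈0.087. Pressing in two stages to see the contact height.

Run:
```python
from h import *
x,y=.6213,-.0444
def st(t,h): o=r.get_obs(); print(t,h,o["ee_pos"].round(4),o["ft_force"].round(1),round(o["time"],2))
h=r.move_straight([x,y,.110],v=.1,f_stop=3); st("pre",h)
h=r.move_straight([x,y,.080],v=.015,f_stop=2.0); st("touch",h)
h=r.move_straight([x,y,.078],v=.015,f_stop=14); st("press",h)
r.hold(.4); st("hold",0)
q,_=r.get_image("scene"); cv2.imwrite("pics/s5.png",cv2.resize(q[150:290,200:360,::-1],None,fx=5,fy=4.2,interpolation=cv2.INTER_CUBIC))
```

```text
pre False [ 0.6218 -0.0445  0.111 ] [ 1.2 -0.   0.4] 12.83
touch True [ 0.6213 -0.0444  0.0999] [-0.3  0.5  2.7] 13.74
press True [ 0.6214 -0.0444  0.0971] [-0.5  0.7  5.3] 14.31
hold 0 [ 0.6214 -0.0444  0.0971] [-0.9  1.7  4.8] 14.71
```

View pics/s5.png

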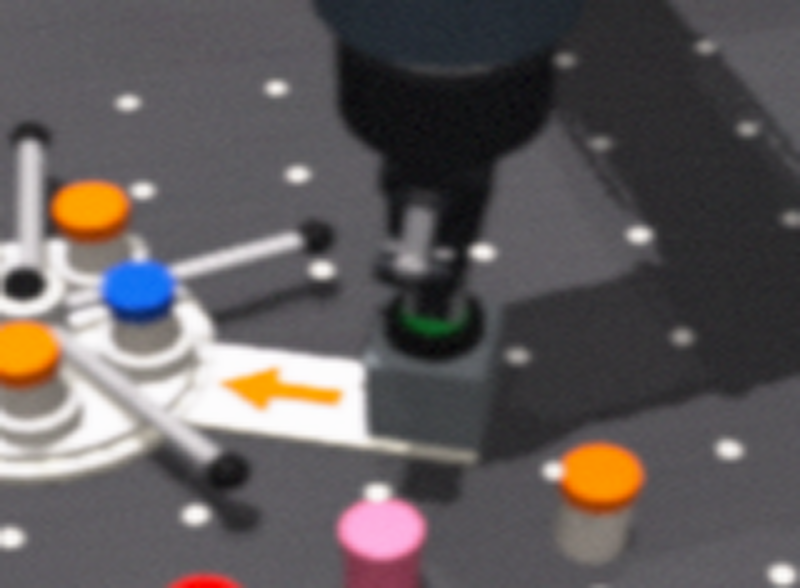

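The hold shows about 5 N after a 14 N spike, so the button is probably on its stop. I'll check with a firmer push.

Run:
```python
from h import *
x,y=.6213,-.0444
def st(t,h): o=r.get_obs(); print(t,h,o["ee_pos"].round(4),o["ft_force"].round(1),round(o["time"],2))
for z in(.0965,.096,.0955,.095):
    h=r.move_straight([x,y,z],v=.01,f_stop=15); r.hold(.2); st(z,h)
    if h or r.get_obs()["ft_force"][2]>12: break
```

```text
0.0965 False [ 0.6214 -0.0444  0.0971] [-1.3  0.9  6.6] 15.21
0.096 False [ 0.6214 -0.0444  0.0971] [-1.8  1.   9.2] 15.66
0.0955 False [ 0.6214 -0.0444  0.097 ] [-2.7  1.3 11.1] 16.11
0.095 False [ 0.6214 -0.0444  0.0969] [-4.5  2.3 13. ] 16.56
```

It is on a hard stop at z=0.097. I'll release slowly, logging force against height, to confirm the stop is the full 6 mm of travel and not the collar.

Run:
```python
from h import *
x,y=.6213,-.0444
for z in np.arange(.097,.1061,.001):
    r.move_straight([x,y,z],v=.02); f=[]
    for _ in range(4): r.hold(.04); f.append(r.get_obs()["ft_force"][2])
    print(round(z,4),r.get_obs()["ee_pos"][2].round(4),np.mean(f).round(2))
print(r.get_obs()["time"])
```

```text
0.097 0.0971 5.65
0.098 0.0979 3.38
0.099 0.099 3.04
0.1 0.0999 2.26
0.101 0.101 1.74
0.102 0.1019 1.31
0.103 0.1028 1.33
0.104 0.1038 0.16
0.105 0.105 0.05
0.106 0.106 0.09
20.725
```

The spring acts from about 0.1035 down to 0.097, which is about 6 mm and 4 N at the bottom. The button was fully down and has now come back up. I'll retreat and do the final check.

Run:
```python
from h import *
r.move_straight([.6213,-.0444,.25],v=.2)
r.movep([.38,.05,.30],qdown(68.2-180))
look("t6"); print(r.get_obs()["time"])
q,_=r.get_image("scene"); cv2.imwrite("pics/s6.png",cv2.resize(q[130:330,60:360,::-1],None,fx=2.6,fy=2.6)); np.save("s6.npy",q)
M=measure(np.load("t6.npy"));print(M["blue"])
b=lambda s:[x for x in blobs(s,*COL["green"],60)+blobs(s,*COL["blue"],80) if x[0][1]>150]
print(b(np.load("s3.npy")),b(q))
```

```text
caps 6 [ 0.56333333 -0.18761667] [  68.2  -24.    70.9  -83.9  161.1 -137.7] [0.0324 0.0482 0.0882 0.0661 0.0469 0.0645] base 67.88178246025446
 rel AX [  68.9   -3.7  -75.3  140.6 -147.2]
 ball [369.3 181.8] 49 -38.8 0.1305
 ball [288.7 230.4] 42 103.9 0.1304
 ball [382.9 240.1] 59 -112.7 0.1291
22.675
[([0.5754, -0.1575], ([320.81, 211.83], 105))]
[([286.52, 222.77], 151), ([227.27, 218.72], 179)] [([286.52, 222.78], 149), ([227.28, 218.68], 178)]
```

View pics/t6.png

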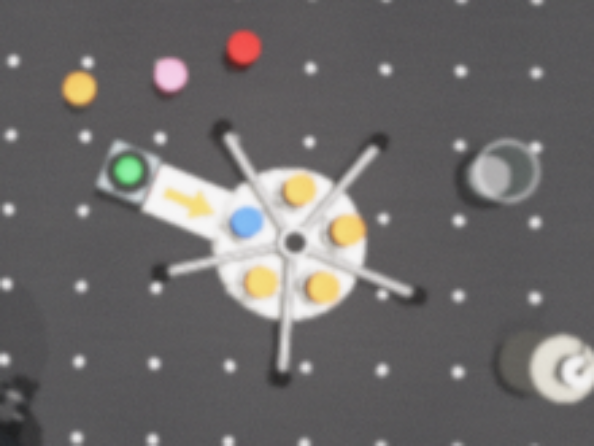

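View pics/s6.png

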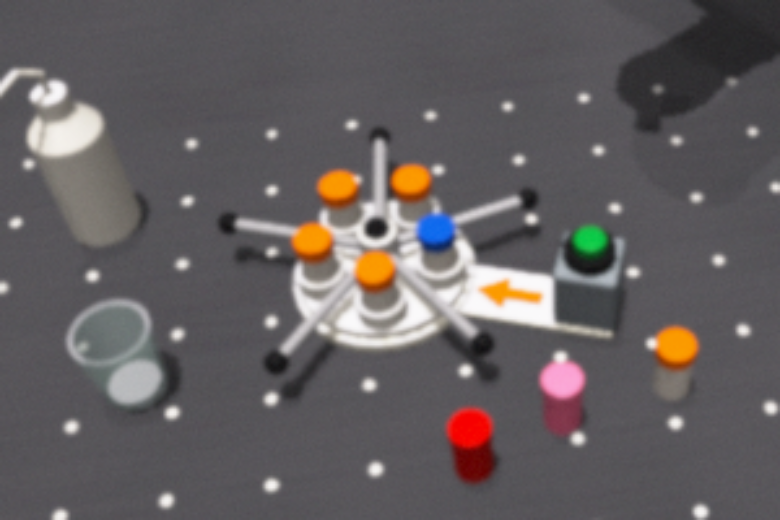

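The blue cap (top crop (247,221)) lines up with the arrow and reader. The button is up again, at the same pixel position as before the press, and nothing else has moved. Handing in.

Run:
```python
from h import *
print(r.sign_off())
```

```text
the job is handed in; nothing more can be done
None
```

I turned the carousel about 46° clockwise by pushing one spoke with the closed fingertips, then pressed the green button fully down and let it come up. I handed the job in at about 23 s of robot time, and no verdict is reported.

- **Alignment:** the last top-view measurement puts the blue vial at about 68.7°, against 68.2° for the arrow and reader. That is about 0.5° (0.5 mm) off, within measurement noise. The carousel did not move between the measurements before and after the press.
- **Button:** the stop was hard up to 13 N. On release, the spring acted over about 6 mm with roughly 4 N at the bottom. The button's picture position afterwards was the same as before the press.
- **Surroundings:** the pictures show the bottle, beaker, spare vial and look-alikes unmoved, and the arm retreated clear of everything.
- **Checks that disagreed:**
  - The scene camera's raw bearings to the button and arrow read 72° and 70°. The likely causes are that the button stands higher (0.087 m) than I had assumed and that the caps' sides shift their centres. With the centre corrected, the arrow works out at about 68°.
  - Single spoke-ball bearings scattered by about ±1°.

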